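# Load the glaze rack by its colour samples

### The arm

A 6-joint arm with a two-finger parallel gripper is mounted at the origin on the work surface; the furniture and walls round the work are solid. World frame = base frame: x ahead of the robot, y to its left, z up, the work surface at z = 0. Lengths are in m, angles in degrees, forces in N, time in s.
With the tool pointing down it reaches from about 0.375 to 0.9 m from the base axis. Payload 3.1 kg.
Tool frame: the origin (TCP) lies midway between the tips of the shut fingers; the grasp point (between the pads) lies 19 mm behind it; z points along the fingers, y is the line along which they close (so a half turn about z gives the same grasp; the last joint's range is limited). The gripper opens to 87 mm and grips with 3 to 60 N. Pads are 19 mm wide; open, the fingers measure 117 mm over their backs; the gripper's body (75 mm by 190 mm) begins 51 mm behind the grasp point.
Start: joints at [58.127, 30.224, 82.088, -0, 67.689, -10.227], TCP at [0.231, 0.581, 0.223] pointing down, gripper open.
Joint ranges: [-176.69, 176.69], [-43.24, 126.21], [12.49, 139.97], [-82, 262], [0, 151.66], [-163.58, 163.58]. Speed limits (degrees/s): [159.86, 159.86, 180, 180, 180, 180].

### API

Orientations are given as a 3x3 rotation matrix whose columns are the frame's x, y, z axes.
In Python, from rig import read_state, optics, bot gives the robot as it stands. The module is installed in compiled form; this text tells all that it offers.
- The arm moves only by the tool send_rows, never from a script. Its argument "commands" is a list of rows, each a list of 7 numbers: the turn, a rotation vector about the tool's x, y, z in units of 5 degrees (1.0 is 5 degrees), then the shift along the tool's x, y, z in units of 30 mm (1.0 is 30 mm), then the opening, from 0 (shut) to 1 (fully open). In form: [[rx, ry, rz, tx, ty, tz, gripper], ...]. A call has 1 to 20 rows; each row is the pose to reach, as a shift and turn from the pose commanded when the call began, along the tool's axes at that moment; what a row does not reach only later rows make up. A row lasts 1/12 s, in which the tool goes at most 41.7 mm and 7.16 degrees, less where a joint would pass 70% of its speed; a pose out of reach is approached as far as the arm can. A call with a gripper value outside its range is refused whole. The fingers move at their own pace and stop on an object; the grip force is fixed at half the most. Time passes only in rows, so rows that repeat a pose let the fingers close. It gives the time, the measured TCP pose, the force, the opening and the grip force at its end, in the units of the state.
- read_state(): the state, without advancing time (a new reading comes with each control period).
- optics.capture(name): name is "side" or "top"; returns a dict with "image" (480x640x3 uint8, blue, green, red), "intrinsics" (3x3 intrinsics, pixels), "extrinsics" (4x4, takes a point from world to camera coordinates). Camera axes: x right, y down, z forward; pixel columns grow to the right and rows downward; lengths in m; the calibration is good to about 2 mm. A picture is of the moment at which its call begins. There is no depth.
- bot.hand_in(): hands the job in; it is judged then, once.
The state is a dict: "time_s": time; "joint_positions": joint angles; "qvel": joint speeds; "tau": joint torques, N m; "position": TCP position; "tcp_rot": TCP orientation; "force": force on the tool from outside, world axes, zero at the start; "moment": the same for the moment, N m; "opening": opening from 0.0 (shut) to 1.0 (fully open); "grasp_force": force on a finger pad.
Only numpy, scipy, OpenCV 4.12 (cv2) and the standard library are available. Lean on these libraries where they do the work, as an engineer would, in place of code of your own. Each camera call takes 0.05 s, during which the arm holds its last target. There are 200 camera calls.

### The job

Set the three glaze jars upright in the rack, each inside the ring directly behind the sample tile of its own colour. The wooden former that has been left in one of the rings must come out: stand it upright in the middle of the round plaster bat. Do not knock any jar over, and leave the dark pinch pot where it stands.

Things in the scene. Friction and masses are not known exactly. Their poses are not given: they have to be found in the camera images.
- rack: Fixed plywood glaze rack, a flat board 150 (x) by 295 (y) mm, 12 mm thick, lying on the worktop. On it stand three low dark wooden rings, 80 mm across outside, 72 mm inside, 5 mm high, open inside down to the board, centred at x = +30, y = -95, 0 and +95 mm in its frame. Before each ring (at x = -45 mm) one sample tile is fixed. Origin: centre of the underside; x points away from the robot, z up.
- tile_red: Glaze sample tile fixed flat on the rack, 70 x 45 x 8 mm, one end dark red, the other bare white clay with a small hole. It marks the ring behind it for the red jar. Origin: centre of the underside, on the board's top (12 mm above the worktop); x along its 70 mm side, z up. The centre of its ring lies at x = 0, y = -75 mm in the tile's frame, at the same height as its origin.
- tile_green: Glaze sample tile fixed flat on the rack, 70 x 45 x 8 mm, one end green, the other bare white clay with a small hole. It marks the ring behind it for the green jar. Origin: centre of the underside, on the board's top (12 mm above the worktop); x along its 70 mm side, z up. The centre of its ring lies at x = 0, y = -75 mm in the tile's frame, at the same height as its origin.
- tile_blue: Glaze sample tile fixed flat on the rack, 70 x 45 x 8 mm, one end dark navy blue, nearly black, the other bare white clay with a small hole. It marks the ring behind it for the blue jar. Origin: centre of the underside, on the board's top (12 mm above the worktop); x along its 70 mm side, z up. The centre of its ring lies at x = 0, y = -75 mm in the tile's frame, at the same height as its origin.
- jar_red: Loose closed glaze jar with a red band round its side, white screw lid with a red spot on top; upright round, 54 mm diameter, 66 mm high over the lid (lid from 55 mm up, about as wide as the jar), about 0.1 to 0.2 kg. Starts upright on the worktop. Origin: centre of the underside, z up.
- jar_green: Loose closed glaze jar with a green band round its side, white screw lid with a green spot on top; upright round, 54 mm diameter, 60 mm high over the lid (lid from 50 mm up, about as wide as the jar), about 0.1 to 0.2 kg. Starts upright on the worktop. Origin: centre of the underside, z up.
- jar_blue: Loose closed glaze jar with a blue band round its side, white screw lid with a blue spot on top; upright round, 48 mm diameter, 55 mm high over the lid (lid from 45 mm up, about as wide as the jar), about 0.1 to 0.2 kg. Starts upright on the worktop. Origin: centre of the underside, z up.
- plug: Loose turned wooden former, a plain upright light wood cylinder, 40 mm diameter, 62 mm high, about 0.05 kg; starts standing on the board inside the rack's middle ring. Origin: centre of the underside, z up.
- bat: Fixed round white plaster bat (disc), 224 mm diameter, 18 mm thick, lying on the worktop at the left edge of the worktop. Between it and the rack stands the blue bench vice, fixed, 155 mm high: carry things over it with their undersides above 180 mm. Origin: centre of the underside; its top is 18 mm above.
- pot: Loose dark grey pinch pot (small round bowl), 64 mm diameter, 36 mm high, standing on the worktop among the jars. Not to be moved. Origin: centre of the underside.
Not all that is in view belongs to the job. What is meant by the plug is not purple, and is the larger of those in its own colour.

How it is judged:
By the outcome, as a careful person would: the job done as asked, in the order asked, and still so for the second after the job is handed in, with the robot touching nothing.
It also fails if it takes over 112 s, if anything falls off the work surface, if the arm or the gripper's body presses on something with over 40 N, if the wrist force passes 120 N, or if a joint passes its speed limit or range.

## Working session

There is one attempt and no reset: what is moved stays moved. The work goes in short steps, Python scripts to look and compute and a tool call to move; the robot and the scene stay as the last step left them, time stands still between calls to the robot, and variables do not carry over. Pictures are saved under pics/ and viewed, at most 14 in all, crops included, and the job is handed in when it is done.

Besides the shell and the picture viewer there is one more tool, called after ">>>" as name(argument=value, ...) on one line, values as JSON. send_rows: Moves the arm, as the interface text tells. Its arguments: {"type":"object","properties":{"commands":{"type":"array","items":{"type":"array","items":{"type":"number"}}}},"required":["commands"]}

```bash
mkdir -p pics
python3 - <<'E'
from rig import read_state, optics
import cv2,numpy as np
s=read_state(); print(s['time_s'],s['position'],np.round(s['tcp_rot'],3).tolist(),s['opening'])
for n in('top','side'):
    c=optics.capture(n); cv2.imwrite(f'pics/{n}0.png',c['image']); np.savez(f'{n}.npz',K=c['intrinsics'],E=c['extrinsics'])
    E=np.array(c['extrinsics']); print(n,np.round(c['intrinsics'],1).tolist(),np.round(E,3).tolist(),(-E[:3,:3].T@E[:3,3]).round(3))
E
```

```text
0.0 [0.23012734 0.58029361 0.22156834] [[-0.929, 0.369, -0.001], [0.369, 0.929, -0.002], [0.0, -0.002, -1.0]] 0.9998051162100988
top [[551.0, 0.0, 311.6], [0.0, 551.0, 234.9], [0.0, 0.0, 1.0]] [[0.028, -0.999, 0.026, -0.032], [-0.997, -0.029, -0.065, 0.515], [0.065, -0.025, -0.998, 1.385], [0.0, 0.0, 0.0, 1.0]] [0.424 0.017 1.416]
side [[440.9, 0.0, 321.4], [0.0, 440.9, 240.1], [0.0, 0.0, 1.0]] [[0.975, -0.223, 0.012, -0.507], [-0.087, -0.428, -0.899, 0.088], [0.206, 0.876, -0.437, 0.945], [0.0, 0.0, 0.0, 1.0]] [ 0.308 -0.903  0.498]
```

View pics/top0.png

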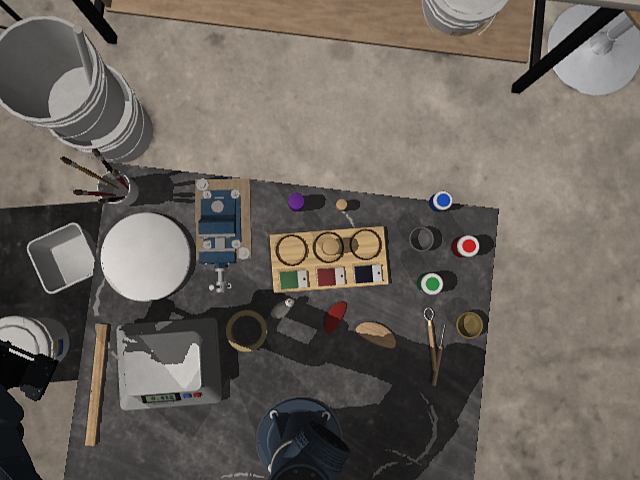

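View pics/side0.png

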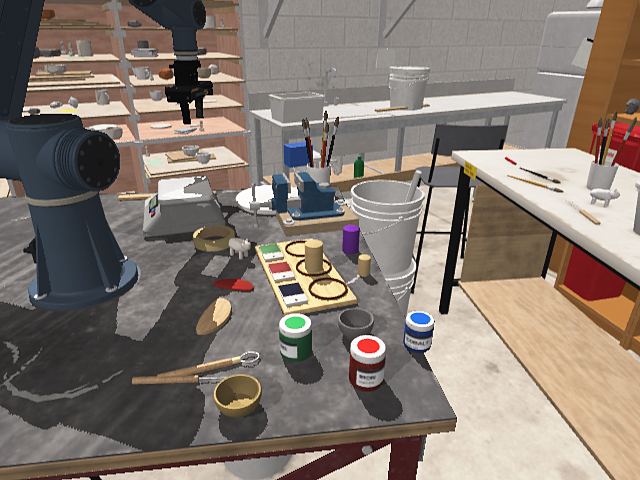

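The top view shows the jars: blue (442,201), red (467,246), green (431,284), with the pot at (422,238). The rack rings are at (292,249), (328,246) and (366,243), and the plug stands in the middle one. The tiles run green, red, navy from left to right. The bat is at (146,256) and the vice at (220,225). The side view confirms this; the small wooden cylinder and the purple one are decoys.

```bash
cat > h.py <<'E'
import numpy as np,cv2
from rig import read_state,optics
def cal(n):
    d=np.load(f'{n}.npz'); return d['K'],d['E']
def ray(n,uv,z):
    K,E=cal(n); R,t=E[:3,:3],E[:3,3]; c=-R.T@t
    d=R.T@np.linalg.solve(K,[uv[0],uv[1],1.]); return c+d*(z-c[2])/d[2]
def proj(n,p):
    K,E=cal(n); q=K@(E[:3,:3]@np.array(p)+E[:3,3]); return q[:2]/q[2]
def blob(img,kind,roi):
    x0,y0,x1,y1=roi; h=cv2.cvtColor(img[y0:y1,x0:x1],cv2.COLOR_BGR2HSV).astype(int)
    H,S,V=h[...,0],h[...,1],h[...,2]
    m={'r':((H<10)|(H>170))&(S>140)&(V>120),'g':(H>45)&(H<85)&(S>100)&(V>80),'b':(H>100)&(H<130)&(S>120)&(V>90),'w':(S<40)&(V>150)}[kind].astype(np.uint8)
    n,l,st,ce=cv2.connectedComponentsWithStats(m); i=1+np.argmax(st[1:,4]); return ce[i]+[x0,y0],st[i].tolist(),(l==i)
def move(p,rot_z=0):
    """shift in tool units from the current measured pose to world point p"""
    s=read_state(); R=np.array(s['tcp_rot']); return (R.T@(np.array(p)-s['position'])/0.03).round(2)
E
python3 - <<'E'
from h import *
im=cv2.imread('pics/top0.png')
for k,roi,z in(('r',(450,230,485,262),.066),('g',(415,268,448,300),.060),('b',(425,185,460,215),.055)):
    c,st,_=blob(im,k,roi); print(k,c.round(1),st,ray('top',c,z).round(4))
c,st,m=blob(im,'w',(95,205,195,305)); cs,_=cv2.findContours(m.astype(np.uint8),0,1); e=cv2.fitEllipse(cv2.convexHull(max(cs,key=len))); c=np.array(e[0])+[95,205]
print('bat',c,e[1],ray('top',c,.018))
# rack corners by light-wood hue
h=cv2.cvtColor(im,cv2.COLOR_BGR2HSV); m=cv2.inRange(h,(10,50,110),(30,255,255)); m[:, :262]=0; m[:,395:]=0; m[:220]=0; m[300:]=0
cs,_=cv2.findContours(cv2.morphologyEx(m,cv2.MORPH_CLOSE,np.ones((9,9))),0,1); r=cv2.minAreaRect(max(cs,key=cv2.contourArea)); print(r)
bp=np.array([ray('top',p,.012) for p in cv2.boxPoints(r)]); print(bp.round(4),bp.mean(0))
for p in((328,246),(292,249),(366,243)): print('ring',ray('top',p,.017).round(4))
for n,p in(('pot',(422,238)),): print(n,ray('top',p,.036))
print('vice top corners',ray('top',(200,182),.155),ray('top',(243,270),.155))
a=cv2.resize(im[218:300,262:395],None,fx=6,fy=6,interpolation=2); cv2.imwrite('pics/rack.png',a[:600,:800])
E
```

```text
r [468.7 245.5] [12, 10, 14, 13, 134] [ 0.4974 -0.4054  0.066 ]
g [432.2 283.7] [11, 10, 13, 13, 134] [ 0.4008 -0.3172  0.06  ]
b [443.  199.8] [12, 9, 13, 13, 135] [ 0.6106 -0.343   0.055 ]
bat [144.39046097 256.73538971] (87.42227172851562, 88.60173797607422) [0.44801696 0.40181196 0.018     ]
((328.5088195800781, 259.11468505859375), (59.05630874633789, 115.27484893798828), 85.60128784179688)
[[ 0.5146  0.0916  0.012 ]
 [ 0.546  -0.202   0.012 ]
 [ 0.3958 -0.2164  0.012 ]
 [ 0.3656  0.0753  0.012 ]] [ 0.45549058 -0.06288757  0.012     ]
ring [ 0.4884 -0.06    0.017 ]
ring [0.4781 0.0313 0.017 ]
ring [ 0.4988 -0.1568  0.017 ]
pot [ 0.5144996  -0.29580089  0.036     ]
vice top corners [0.62057588 0.24548142 0.155     ] [0.42174386 0.13989964 0.155     ]
```

View pics/rack.png

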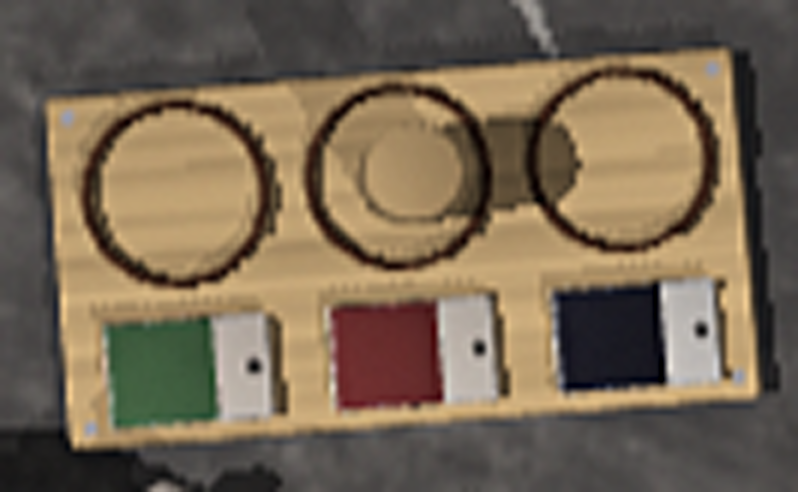

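The crop shows the ring centres at crop pixels (180,193), (399,177) and (623,159), and the plug top at (412,172). The tiles, left to right, are green, red, navy.

Run:
```python
from h import *
for n,p,z in(('G',(180,193),.017),('R',(399,177),.017),('B',(623,159),.017),('plug',(412,172),.074)): print(n,ray('top',np.array(p)/6+[261.6,217.6],z).round(4))
s=read_state(); print(np.array(s['position']).round(4)); print(move([.4885,-.0655,.25]))
```

```text
G [0.4761 0.0322 0.017 ]
R [ 0.4856 -0.0603  0.017 ]
B [ 0.496  -0.1554  0.017 ]
plug [ 0.4852 -0.0624  0.074 ]
[0.2302 0.5804 0.2217]
[-15.94 -16.84  -0.92]
```

>>> send_rows(commands=[[0, 0, 1, 0, 0, -1, 1], [0, 0, 2, -1, -1, -1, 1], [0, 0, 3, -2, -2, -1, 1], [0, 0, 4, -3, -3, -1, 1], [0, 0, 5, -4, -4, -1, 1], [0, 0, 6, -5, -5, -1, 1], [0, 0, 7, -6, -6, -1, 1], [0, 0, 8, -7, -7, -1, 1], [0, 0, 9, -8, -8, -1, 1], [0, 0, 10, -9, -9, -1, 1], [0, 0, 11, -10, -10, -1, 1], [0, 0, 12, -11, -11, -1, 1], [0, 0, 13, -12, -12, -1, 1], [0, 0, 13.66, -13, -13, -1, 1], [0, 0, 13.66, -14, -14, -1, 1], [0, 0, 13.66, -15, -15, -1, 1], [0, 0, 13.66, -15.5, -16, -1, 1], [0, 0, 13.66, -15.8, -16.5, -1, 1], [0, 0, 13.66, -15.8, -16.79, -1, 1], [0, 0, 13.66, -15.8, -16.79, -1, 1]])

```text
time_s: 1.77
position: [0.4845, -0.0635, 0.252]
tcp_rot: [[0.002, 1.0, -0.002], [1.0, -0.002, 0.001], [0.001, -0.002, -1.0]]
force: [-0.3, 0.8, 0.4]
opening: 0.998
grasp_force: 0.0
```

Run:
```python
from h import *
s=read_state(); print(s['time_s'],np.array(s['position']).round(4),np.round(s['tcp_rot'],3).tolist(),np.round(s['joint_positions'],1),np.round(s['force'],1)); print(move([.485,-.0625,.037]))
im=optics.capture('side')['image']; cv2.imwrite('pics/s1.png',im[180:420,200:520])
print([proj('side',[.485,-.0625,z]).round(0) for z in(.012,.074)])
```

```text
1.7667 [ 0.4845 -0.0635  0.252 ] [[0.002, 1.0, -0.002], [1.0, -0.002, 0.001], [0.001, -0.002, -1.0]] [-20.6  17.5  99.1  -0.   63.5 -20.5] [-0.3  0.8  0.4]
[0.03 0.03 7.17]
[array([312., 268.]), array([312., 243.])]
```

View pics/s1.png

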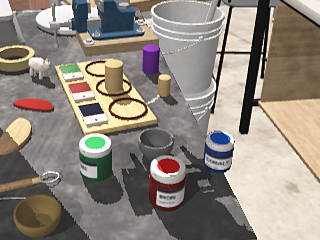

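The side crop shows the plug top at full-image pixel (314,243), against a predicted (312,243), so the position is right. Next I descend and grip.

>>> send_rows(commands=[[0, 0, 0, 0, 0, 1, 1], [0, 0, 0, 0.03, 0.03, 2, 1], [0, 0, 0, 0.03, 0.03, 3, 1], [0, 0, 0, 0.03, 0.03, 4, 1], [0, 0, 0, 0.03, 0.03, 5, 1], [0, 0, 0, 0.03, 0.03, 6, 1], [0, 0, 0, 0.03, 0.03, 6.5, 1], [0, 0, 0, 0.03, 0.03, 7, 1], [0, 0, 0, 0.03, 0.03, 7.15, 1], [0, 0, 0, 0.03, 0.03, 7.15, 1], [0, 0, 0, 0.03, 0.03, 7.15, 0.3], [0, 0, 0, 0.03, 0.03, 7.15, 0.3], [0, 0, 0, 0.03, 0.03, 7.15, 0.3], [0, 0, 0, 0.03, 0.03, 7.15, 0.3], [0, 0, 0, 0.03, 0.03, 7.15, 0.3], [0, 0, 0, 0.03, 0.03, 7.15, 0.3], [0, 0, 0, 0.03, 0.03, 7.15, 0.3], [0, 0, 0, 0.03, 0.03, 7.15, 0.3]])

```text
time_s: 3.32
position: [0.4862, -0.0613, 0.0382]
tcp_rot: [[-0.001, 1.0, 0.0], [1.0, 0.001, -0.0], [-0.0, 0.0, -1.0]]
force: [-0.7, 0.6, -0.5]
opening: 0.48
grasp_force: 0.0
```

>>> send_rows(commands=[[0, 0, 0, 0, 0, 0, 0.2], [0, 0, 0, 0, 0, 0, 0.2], [0, 0, 0, 0, 0, 0, 0.2], [0, 0, 0, 0, 0, 0, 0.2], [0, 0, 0, 0, 0, -0.3, 0.2], [0, 0, 0, 0, 0, -1, 0.2], [0, 0, 0, 0, 0, -2, 0.2], [0, 0, 0, 0, 0, -3, 0.2], [0, 0, 0, 0, 0, -4, 0.2], [0, 0, 0, 0, 0, -5, 0.2], [0, 0, 0, 0, 0, -6, 0.2], [0, 0, 0, 0, 0, -6.7, 0.2], [0, 0, 0, 0, 0, -7, 0.2], [0, 0, 0, 0, 0, -7, 0.2]])

```text
time_s: 4.48
position: [0.4873, -0.0615, 0.2504]
tcp_rot: [[-0.001, 1.0, 0.005], [1.0, 0.001, -0.002], [-0.002, 0.005, -1.0]]
force: [0.3, -0.4, 0.0]
opening: 0.449
grasp_force: 30.0
```

Run:
```python
from h import *
s=read_state(); print(s['time_s'],np.array(s['position']).round(4),s['grasp_force'],s['opening']); print(move([.448,.402,.248]),move([.448,.402,.043+.003]))
```

```text
4.4833 [ 0.4873 -0.0615  0.2504] 29.99651745893061 0.44935587396690285
[15.45 -1.29  0.05] [15.46 -1.33  6.78]
```

>>> send_rows(commands=[[0, 0, 0, 0.4, 0, 0, 0.2], [0, 0, 0, 1.2, -0.1, 0, 0.2], [0, 0, 0, 2.1, -0.2, 0, 0.2], [0, 0, 0, 3, -0.3, 0, 0.2], [0, 0, 0, 4, -0.4, 0, 0.2], [0, 0, 0, 5, -0.5, 0, 0.2], [0, 0, 0, 6, -0.6, 0, 0.2], [0, 0, 0, 7, -0.7, 0, 0.2], [0, 0, 0, 8, -0.8, 0, 0.2], [0, 0, 0, 9, -0.9, 0, 0.2], [0, 0, 0, 10, -1, 0, 0.2], [0, 0, 0, 11, -1.1, 0, 0.2], [0, 0, 0, 12, -1.2, 0, 0.2], [0, 0, 0, 13, -1.25, 0, 0.2], [0, 0, 0, 13.8, -1.3, 0, 0.2], [0, 0, 0, 14.5, -1.3, 0, 0.2], [0, 0, 0, 15, -1.3, 0, 0.2], [0, 0, 0, 15.3, -1.3, 0, 0.2], [0, 0, 0, 15.45, -1.3, 0, 0.2], [0, 0, 0, 15.45, -1.3, 0, 0.2]])

```text
time_s: 6.15
position: [0.4462, 0.4025, 0.247]
tcp_rot: [[-0.002, 1.0, -0.002], [1.0, 0.002, -0.001], [-0.001, -0.002, -1.0]]
force: [0.6, -0.2, 0.2]
opening: 0.452
grasp_force: 30.0
```

Run:
```python
from h import *
s=read_state(); print(s['time_s'],np.array(s['position']).round(4),s['grasp_force'],s['opening'],np.round(s['joint_positions'],1)); print(move([.448,.402,.045]))
for n in('top','side'): cv2.imwrite(f'pics/{n}2.png',optics.capture(n)['image'])
a=cv2.imread('pics/top2.png')[150:350,60:300];b=cv2.imread('pics/side2.png')[50:250,140:380]
cv2.imwrite('pics/2.png',cv2.resize(np.hstack([a,b]),None,fx=1.6,fy=1.6))
```

```text
6.15 [0.4462 0.4025 0.247 ] 29.996605765772983 0.4519998519564752 [31.4 26.9 84.  -0.  69.2 31.3]
[-0.01  0.07  6.73]
```

View pics/2.png

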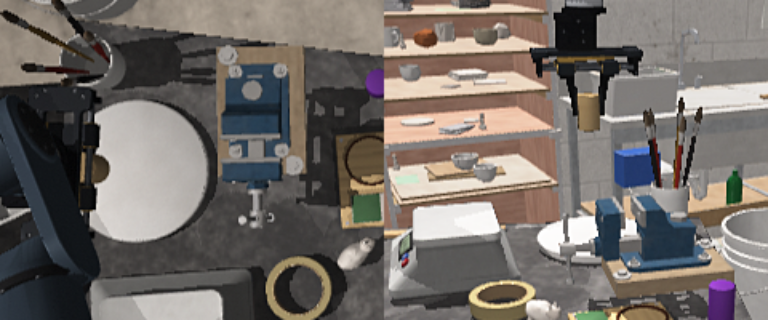

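The plug is held upright in the gripper above the bat: the top crop shows it shifted left by parallax, and the side crop shows it clear of everything.

>>> send_rows(commands=[[0, 0, 0, 0, 0.03, 0.5, 0.2], [0, 0, 0, 0, 0.03, 1.5, 0.2], [0, 0, 0, 0, 0.03, 2.5, 0.2], [0, 0, 0, 0, 0.03, 3.5, 0.2], [0, 0, 0, 0, 0.03, 4.5, 0.2], [0, 0, 0, 0, 0.03, 5.3, 0.2], [0, 0, 0, 0, 0.03, 6, 0.2], [0, 0, 0, 0, 0.03, 6.3, 0.2], [0, 0, 0, 0, 0.03, 6.5, 0.2], [0, 0, 0, 0, 0.03, 6.6, 0.2], [0, 0, 0, 0, 0.03, 6.7, 0.2], [0, 0, 0, 0, 0.03, 6.7, 0.2], [0, 0, 0, 0, 0.03, 6.7, 0.2]])

```text
time_s: 7.33
position: [0.4483, 0.4026, 0.0481]
tcp_rot: [[-0.001, 1.0, 0.002], [1.0, 0.001, 0.001], [0.001, 0.002, -1.0]]
force: [0.6, -0.9, -0.5]
opening: 0.448
grasp_force: 30.0
```

>>> send_rows(commands=[[0, 0, 0, 0, 0, 0.03, 0.2], [0, 0, 0, 0, 0, 0.06, 0.2], [0, 0, 0, 0, 0, 0.06, 0.2]])

```text
time_s: 7.58
position: [0.4478, 0.4024, 0.0456]
tcp_rot: [[-0.001, 1.0, 0.001], [1.0, 0.001, 0.0], [0.0, 0.001, -1.0]]
force: [-0.1, 0.3, -0.8]
opening: 0.453
grasp_force: 30.0
```

>>> send_rows(commands=[[0, 0, 0, 0, 0, 0.03, 0.2], [0, 0, 0, 0, 0, 0.06, 0.2], [0, 0, 0, 0, 0, 0.06, 0.2]])

```text
time_s: 7.83
position: [0.4478, 0.4024, 0.0441]
tcp_rot: [[-0.001, 1.0, 0.0], [1.0, 0.001, 0.0], [0.0, 0.0, -1.0]]
force: [-0.8, 0.1, 4.6]
opening: 0.448
grasp_force: 30.0
```

Contact shows at 4.6 N, so I release and go up.

>>> send_rows(commands=[[0, 0, 0, 0, 0, 0, 0.6], [0, 0, 0, 0, 0, 0, 0.9], [0, 0, 0, 0, 0, 0, 0.9], [0, 0, 0, 0, 0, 0, 0.9], [0, 0, 0, 0, 0, 0, 0.9], [0, 0, 0, 0, 0, 0, 0.9], [0, 0, 0, 0, 0, -0.5, 0.9], [0, 0, 0, 0, 0, -1, 0.9], [0, 0, 0, 0, 0, -2, 0.9], [0, 0, 0, 0, 0, -3, 0.9], [0, 0, 0, 0, 0, -4, 0.9], [0, 0, 0, 0, 0, -5, 0.9], [0, 0, 0, 0, 0, -6, 0.9], [0, 0, 0, 0, 0, -6.8, 0.9], [0, 0, 0, 0, 0, -6.8, 0.9]])

```text
time_s: 9.08
position: [0.4504, 0.4041, 0.2534]
tcp_rot: [[-0.001, 1.0, 0.01], [1.0, 0.001, 0.006], [0.006, 0.01, -1.0]]
force: [0.8, 0.5, 1.2]
opening: 0.901
grasp_force: 0.0
```

Run:
```python
from h import *
s=read_state(); print(s['time_s'],np.array(s['position']).round(4),s['opening']); print(move([.498,-.405,.25]))
```

```text
9.0833 [0.4504 0.4041 0.2534] 0.9006916660622125
[-26.97   1.55  -0.04]
```

>>> send_rows(commands=[[0, 0, 0, -0.5, 0, 0, 0.9], [0, 0, 0, -1.6, 0.1, 0, 0.9], [0, 0, 0, -2.9, 0.2, 0, 0.9], [0, 0, 0, -4.2, 0.3, 0, 0.9], [0, 0, 0, -5.5, 0.4, 0, 0.9], [0, 0, 0, -6.8, 0.5, 0, 0.9], [0, 0, 0, -8.1, 0.6, 0, 0.9], [0, 0, 0, -9.4, 0.7, 0, 0.9], [0, 0, 0, -10.7, 0.8, 0, 0.9], [0, 0, 0, -12, 0.9, 0, 0.9], [0, 0, 0, -13.3, 1, 0, 0.9], [0, 0, 0, -14.6, 1.1, 0, 0.9], [0, 0, 0, -15.9, 1.2, 0, 0.9], [0, 0, 0, -17.2, 1.3, 0, 0.9], [0, 0, 0, -18.5, 1.4, 0, 0.9], [0, 0, 0, -19.8, 1.55, 0, 0.9], [0, 0, 0, -21.1, 1.55, 0, 0.9], [0, 0, 0, -22.4, 1.55, 0, 0.9], [0, 0, 0, -23.5, 1.55, 0, 0.9], [0, 0, 0, -24.5, 1.55, 0, 0.9]])

```text
time_s: 10.75
position: [0.4941, -0.3349, 0.2464]
tcp_rot: [[0.0, 1.0, -0.001], [1.0, -0.0, 0.001], [0.001, -0.001, -1.0]]
force: [1.1, 0.5, -0.2]
opening: 0.903
grasp_force: 0.0
```

>>> send_rows(commands=[[0, 0, 0, -1, 0, 0, 0.9], [0, 0, 0, -1.8, 0, 0, 0.9], [0, 0, 0, -2.3, 0, 0, 0.9], [0, 0, 0, -2.5, 0, 0, 0.9], [0, 0, 0, -2.5, 0, 0, 0.9], [0, 0, 0, -2.5, 0, 0, 0.9], [0, 0, 0, -2.5, 0, 0, 0.9]])

```text
time_s: 11.33
position: [0.4949, -0.4058, 0.2473]
tcp_rot: [[-0.002, 1.0, -0.001], [1.0, 0.002, 0.002], [0.002, -0.001, -1.0]]
force: [0.3, 0.4, 0.1]
opening: 0.9
grasp_force: 0.0
```

Run:
```python
from h import *
s=read_state(); print(s['time_s'],np.array(s['position']).round(4),s['opening']); print(move([.4977,-.4054,.017]))
for n in('top','side'): cv2.imwrite(f'pics/{n}3.png',optics.capture(n)['image'])
a=cv2.imread('pics/top3.png')[180:340,90:290];b=cv2.imread('pics/side3.png')[150:470,210:480]
cv2.imwrite('pics/3.png',np.hstack([cv2.resize(a,(400,320)),b]))
```

```text
11.3333 [ 0.4949 -0.4058  0.2473] 0.9001225407068145
[0.   0.1  7.68]
```

View pics/3.png

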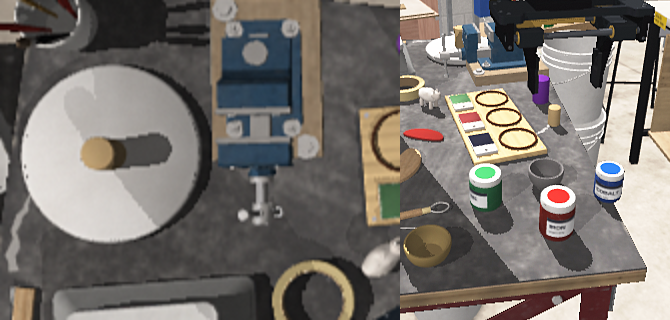

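The plug stands upright near the bat's middle, at full-image pixel ≈(140,256), and the gripper is over the red jar. I check the plug's centring numerically while descending.

>>> send_rows(commands=[[0, 0, 0, 0, 0.1, 0.5, 0.9], [0, 0, 0, 0, 0.1, 1.5, 0.9], [0, 0, 0, 0, 0.1, 2.5, 0.9], [0, 0, 0, 0, 0.1, 3.5, 0.9], [0, 0, 0, 0, 0.1, 4.5, 0.9], [0, 0, 0, 0, 0.1, 5.5, 0.9], [0, 0, 0, 0, 0.1, 6.3, 0.9], [0, 0, 0, 0, 0.1, 7, 0.9], [0, 0, 0, 0, 0.1, 7.4, 0.9], [0, 0, 0, 0, 0.1, 7.6, 0.9], [0, 0, 0, 0, 0.1, 7.6, 0.4], [0, 0, 0, 0, 0.1, 7.6, 0.4], [0, 0, 0, 0, 0.1, 7.6, 0.4], [0, 0, 0, 0, 0.1, 7.6, 0.4], [0, 0, 0, 0, 0.1, 7.6, 0.4], [0, 0, 0, 0, 0.1, 7.6, 0.4], [0, 0, 0, 0, 0.1, 7.6, 0.4], [0, 0, 0, 0, 0.1, 7.6, 0.4]])

```text
time_s: 12.93
position: [0.4984, -0.4084, 0.0208]
tcp_rot: [[-0.001, 1.0, 0.001], [1.0, 0.001, -0.002], [-0.002, 0.001, -1.0]]
force: [-0.1, 0.6, 5.0]
opening: 0.616
grasp_force: 30.0
```

Run:
```python
from h import *
im=cv2.imread('pics/top3.png'); h=cv2.cvtColor(im,cv2.COLOR_BGR2HSV); m=cv2.inRange(h,(8,70,110),(30,255,255))[236:276,115:175]
n,l,st,ce=cv2.connectedComponentsWithStats(m); i=1+np.argmax(st[1:,4]); print(st[i],ce[i])
x,y,w,hh=st[i][:4]; x+=115;y+=236; print('left edge disc', x, 'y',y,y+hh)
# top disc: leftmost extent at top radius; expected edge at correct position
print('expect top centre',proj('top',[.448,.402,.08]),'top left/right',proj('top',[.448,.422,.08]),proj('top',[.448,.382,.08]),'base right',proj('top',[.448,.382,.018]))
w=(m==0)
c,st2,_=blob(im,'w',(95,205,195,305)); print(st2)
```

```text
[ 15  13  17  16 207] [23.18357488 20.28502415]
left edge disc 130 y 249 265
expect top centre [137.18658372 256.0909687 ] top left/right [128.80751272 255.8561669 ] [145.55944646 256.32559653] base right [152.31199622 256.96396169]
[0, 8, 88, 92, 5038]
```

The plug is about 3 mm from the bat's centre, which is good. The red jar is gripped. I lift it and carry it.

>>> send_rows(commands=[[0, 0, 0, 0, 0, -0.3, 0.4], [0, 0, 0, 0, 0, -1, 0.4], [0, 0, 0, 0, 0, -2, 0.4], [0, 0, 0, 0, 0, -3, 0.4], [0, 0, 0, 0, 0, -4, 0.4], [0, 0, 0, 0.5, 0, -4, 0.4], [0, 0, 0, 1.3, 0, -4, 0.4], [0, 0, 0, 2.3, -0.1, -4, 0.4], [0, 0, 0, 3.3, -0.2, -4, 0.4], [0, 0, 0, 4.3, -0.3, -4, 0.4], [0, 0, 0, 5.3, -0.4, -4, 0.4], [0, 0, 0, 6.3, -0.4, -4, 0.4], [0, 0, 0, 7.3, -0.4, -4, 0.4], [0, 0, 0, 8.3, -0.4, -4, 0.4], [0, 0, 0, 9.3, -0.4, -4, 0.4], [0, 0, 0, 10.3, -0.4, -4, 0.4], [0, 0, 0, 11, -0.4, -4, 0.4], [0, 0, 0, 11.4, -0.4, -4, 0.4], [0, 0, 0, 11.5, -0.4, -4, 0.4], [0, 0, 0, 11.5, -0.4, -4, 0.4]])

```text
time_s: 14.6
position: [0.4857, -0.0625, 0.1397]
tcp_rot: [[-0.002, 1.0, 0.0], [1.0, 0.002, -0.0], [-0.0, 0.0, -1.0]]
force: [-0.9, -0.7, -0.7]
opening: 0.615
grasp_force: 30.0
```

>>> send_rows(commands=[[0, 0, 0, 0, 0, 0, 0.4], [0, 0, 0, 0, 0, 0, 0.4]])

```text
time_s: 14.77
position: [0.4861, -0.0641, 0.1395]
tcp_rot: [[0.0, 1.0, 0.001], [1.0, -0.0, -0.001], [-0.001, 0.001, -1.0]]
force: [0.0, -1.1, -1.2]
opening: 0.613
grasp_force: 30.0
```

Run:
```python
from h import *
P=[]
s=read_state(); print(s['time_s'],np.array(s['position']).round(4),s['opening'],s['grasp_force']); print(move([.4856,-.0605,.034]))
```

```text
14.7667 [ 0.4861 -0.0641  0.1395] 0.6126791344712941 29.999216818760033
[ 0.12 -0.02  3.52]
```

>>> send_rows(commands=[[0, 0, 0, 0.1, 0, 0.5, 0.4], [0, 0, 0, 0.1, 0, 1.2, 0.4], [0, 0, 0, 0.1, 0, 2, 0.4], [0, 0, 0, 0.1, 0, 2.7, 0.4], [0, 0, 0, 0.1, 0, 3.1, 0.4], [0, 0, 0, 0.1, 0, 3.3, 0.4], [0, 0, 0, 0.1, 0, 3.4, 0.4], [0, 0, 0, 0.1, 0, 3.5, 0.4], [0, 0, 0, 0.1, 0, 3.5, 0.4], [0, 0, 0, 0.1, 0, 3.5, 0.4]])

```text
time_s: 15.6
position: [0.4861, -0.0601, 0.035]
tcp_rot: [[-0.001, 1.0, 0.001], [1.0, 0.001, -0.001], [-0.001, 0.001, -1.0]]
force: [0.2, -0.1, -1.3]
opening: 0.615
grasp_force: 30.0
```

>>> send_rows(commands=[[0, 0, 0, 0, 0, 0.03, 0.4], [0, 0, 0, 0, 0, 0.06, 0.4], [0, 0, 0, 0, 0, 0.06, 0.4]])

```text
time_s: 15.85
position: [0.4858, -0.0597, 0.033]
tcp_rot: [[-0.001, 1.0, 0.001], [1.0, 0.001, -0.0], [-0.0, 0.001, -1.0]]
force: [-0.8, -0.1, -1.0]
opening: 0.617
grasp_force: 30.0
```

>>> send_rows(commands=[[0, 0, 0, 0, 0, 0.03, 0.4], [0, 0, 0, 0, 0, 0.06, 0.4], [0, 0, 0, 0, 0, 0.06, 0.4]])

```text
time_s: 16.1
position: [0.4858, -0.0597, 0.0328]
tcp_rot: [[-0.001, 1.0, 0.001], [1.0, 0.001, -0.001], [-0.001, 0.001, -1.0]]
force: [-2.9, 0.9, 15.0]
opening: 0.614
grasp_force: 30.0
```

Contact, so I release and go up.

>>> send_rows(commands=[[0, 0, 0, 0, 0, -0.02, 0.4], [0, 0, 0, 0, 0, -0.02, 0.7], [0, 0, 0, 0, 0, -0.02, 0.9], [0, 0, 0, 0, 0, -0.02, 0.9], [0, 0, 0, 0, 0, -0.02, 0.9], [0, 0, 0, 0, 0, -0.02, 0.9], [0, 0, 0, 0, 0, -0.5, 0.9], [0, 0, 0, 0, 0, -1, 0.9], [0, 0, 0, 0, 0, -2, 0.9], [0, 0, 0, 0, 0, -3, 0.9], [0, 0, 0, 0, 0, -4, 0.9], [0, 0, 0, 0, 0, -4, 0.9]])

```text
time_s: 17.1
position: [0.4889, -0.0607, 0.1555]
tcp_rot: [[-0.001, 1.0, 0.01], [1.0, 0.001, -0.004], [-0.004, 0.01, -1.0]]
force: [1.3, -0.1, 0.3]
opening: 0.9
grasp_force: 0.0
```

Run:
```python
from h import *
s=read_state(); print(s['time_s'],np.array(s['position']).round(4)); print(move([.4008,-.3172,.15]))
```

```text
17.1 [ 0.4889 -0.0607  0.1555]
[-8.54 -2.95  0.19]
```

>>> send_rows(commands=[[0, 0, 0, -0.5, -0.1, 0, 0.9], [0, 0, 0, -1.3, -0.4, 0, 0.9], [0, 0, 0, -2.4, -0.8, 0, 0.9], [0, 0, 0, -3.6, -1.2, 0, 0.9], [0, 0, 0, -4.8, -1.6, 0, 0.9], [0, 0, 0, -6, -2, 0, 0.9], [0, 0, 0, -7, -2.4, 0, 0.9], [0, 0, 0, -7.9, -2.7, 0, 0.9], [0, 0, 0, -8.4, -2.85, 0, 0.9], [0, 0, 0, -8.55, -2.85, 0, 0.9], [0, 0, 0, -8.55, -2.85, 0, 0.9], [0, 0, 0, -8.55, -2.85, 0, 0.9], [0, 0, 0, -8.55, -2.85, 0, 0.9]])

```text
time_s: 18.18
position: [0.4003, -0.3145, 0.1505]
tcp_rot: [[-0.002, 1.0, -0.001], [1.0, 0.002, 0.002], [0.002, -0.001, -1.0]]
force: [-0.1, 0.4, -0.9]
opening: 0.904
grasp_force: 0.0
```

Run:
```python
from h import *
im=optics.capture('top')['image']; cv2.imwrite('pics/top4.png',im)
s=read_state(); print(s['time_s'],np.array(s['position']).round(4)); print(move([.4008,-.3172,.018]))
c,st,_=blob(im,'r',(300,220,360,262)); print('red jar',ray('top',c,.078).round(4),st)
```

```text
18.2333 [ 0.4004 -0.3146  0.1506]
[-0.09  0.01  4.42]
red jar [ 0.4856 -0.0568  0.078 ] [22, 20, 13, 13, 142]
```

>>> send_rows(commands=[[0, 0, 0, -0.05, 0, 0.5, 0.9], [0, 0, 0, -0.05, 0, 1.3, 0.9], [0, 0, 0, -0.05, 0, 2.2, 0.9], [0, 0, 0, -0.05, 0, 3.1, 0.9], [0, 0, 0, -0.05, 0, 3.8, 0.9], [0, 0, 0, -0.05, 0, 4.2, 0.9], [0, 0, 0, -0.05, 0, 4.4, 0.9], [0, 0, 0, -0.05, 0, 4.4, 0.9], [0, 0, 0, -0.05, 0, 4.4, 0.4], [0, 0, 0, -0.05, 0, 4.4, 0.4], [0, 0, 0, -0.05, 0, 4.4, 0.4], [0, 0, 0, -0.05, 0, 4.4, 0.4], [0, 0, 0, -0.05, 0, 4.4, 0.4], [0, 0, 0, -0.05, 0, 4.4, 0.4], [0, 0, 0, -0.05, 0, 4.4, 0.4], [0, 0, 0, -0.05, 0, 4.4, 0.4], [0, 0, 0, -0.05, 0, 4.4, 0.4]])

```text
time_s: 19.65
position: [0.4007, -0.3182, 0.0196]
tcp_rot: [[-0.001, 1.0, 0.001], [1.0, 0.001, -0.001], [-0.001, 0.001, -1.0]]
force: [-0.2, 1.3, 5.7]
opening: 0.616
grasp_force: 30.0
```

Run:
```python
from h import *
s=read_state(); print(s['time_s'],np.array(s['position']).round(4)); print(move([.4765,.0315,.16]))
```

```text
19.65 [ 0.4007 -0.3182  0.0196]
[11.65  2.54 -4.69]
```

>>> send_rows(commands=[[0, 0, 0, 0, 0, -0.3, 0.4], [0, 0, 0, 0, 0, -1, 0.4], [0, 0, 0, 0, 0, -2, 0.4], [0, 0, 0, 0, 0, -3, 0.4], [0, 0, 0, 0, 0, -4, 0.4], [0, 0, 0, 0.5, 0.1, -4.7, 0.4], [0, 0, 0, 1.3, 0.3, -4.7, 0.4], [0, 0, 0, 2.3, 0.5, -4.7, 0.4], [0, 0, 0, 3.3, 0.7, -4.7, 0.4], [0, 0, 0, 4.3, 0.9, -4.7, 0.4], [0, 0, 0, 5.3, 1.2, -4.7, 0.4], [0, 0, 0, 6.3, 1.4, -4.7, 0.4], [0, 0, 0, 7.3, 1.6, -4.7, 0.4], [0, 0, 0, 8.3, 1.8, -4.7, 0.4], [0, 0, 0, 9.3, 2.1, -4.7, 0.4], [0, 0, 0, 10.3, 2.3, -4.7, 0.4], [0, 0, 0, 11, 2.5, -4.7, 0.4], [0, 0, 0, 11.4, 2.53, -4.7, 0.4], [0, 0, 0, 11.6, 2.53, -4.7, 0.4], [0, 0, 0, 11.6, 2.53, -4.7, 0.4]])

```text
time_s: 21.32
position: [0.4751, 0.0314, 0.1599]
tcp_rot: [[-0.003, 1.0, -0.001], [1.0, 0.003, 0.0], [0.0, -0.001, -1.0]]
force: [-0.5, -0.2, -1.4]
opening: 0.614
grasp_force: 30.0
```

>>> send_rows(commands=[[0, 0, 0, 0, 0, 0, 0.4], [0, 0, 0, 0, 0, 0, 0.4]])

```text
time_s: 21.48
position: [0.4757, 0.0295, 0.1599]
tcp_rot: [[-0.0, 1.0, -0.0], [1.0, 0.0, -0.0], [-0.0, -0.0, -1.0]]
force: [0.4, -0.0, -0.1]
opening: 0.614
grasp_force: 30.0
```

Run:
```python
from h import *
s=read_state(); print(s['time_s'],np.array(s['position']).round(4),s['grasp_force'],s['opening']); print(move([.4765,.0315,.034]))
```

```text
21.4833 [0.4757 0.0295 0.1599] 29.99900487535342 0.6138908560545957
[0.07 0.03 4.2 ]
```

>>> send_rows(commands=[[0, 0, 0, 0.05, 0, 0.5, 0.4], [0, 0, 0, 0.05, 0, 1.3, 0.4], [0, 0, 0, 0.05, 0, 2.2, 0.4], [0, 0, 0, 0.05, 0, 3, 0.4], [0, 0, 0, 0.05, 0, 3.6, 0.4], [0, 0, 0, 0.05, 0, 4, 0.4], [0, 0, 0, 0.05, 0, 4.15, 0.4], [0, 0, 0, 0.05, 0, 4.2, 0.4], [0, 0, 0, 0.05, 0, 4.25, 0.4], [0, 0, 0, 0.05, 0, 4.25, 0.4], [0, 0, 0, 0.05, 0, 4.25, 0.4]])

```text
time_s: 22.4
position: [0.4765, 0.0315, 0.0331]
tcp_rot: [[-0.001, 1.0, 0.002], [1.0, 0.001, -0.0], [-0.0, 0.002, -1.0]]
force: [0.3, 0.0, -0.8]
opening: 0.612
grasp_force: 30.0
```

>>> send_rows(commands=[[0, 0, 0, 0, 0, 0.03, 0.4], [0, 0, 0, 0, 0, 0.05, 0.4], [0, 0, 0, 0, 0, 0.05, 0.4]])

```text
time_s: 22.65
position: [0.4764, 0.0317, 0.0316]
tcp_rot: [[-0.001, 1.0, 0.002], [1.0, 0.001, -0.0], [-0.0, 0.002, -1.0]]
force: [-1.1, 0.4, 4.1]
opening: 0.615
grasp_force: 30.0
```

>>> send_rows(commands=[[0, 0, 0, 0, 0, 0, 0.6], [0, 0, 0, 0, 0, 0, 0.9], [0, 0, 0, 0, 0, 0, 0.9], [0, 0, 0, 0, 0, 0, 0.9], [0, 0, 0, 0, 0, 0, 0.9], [0, 0, 0, 0, 0, 0, 0.9], [0, 0, 0, 0, 0, -0.5, 0.9], [0, 0, 0, 0, 0, -1, 0.9], [0, 0, 0, 0, 0, -2, 0.9], [0, 0, 0, 0, 0, -3, 0.9], [0, 0, 0, 0, 0, -4, 0.9], [0, 0, 0, 0, 0, -4.3, 0.9], [0, 0, 0, 0, 0, -4.3, 0.9], [0, 0, 0, 0, 0, -4.3, 0.9]])

```text
time_s: 23.82
position: [0.4756, 0.0318, 0.1596]
tcp_rot: [[-0.001, 1.0, 0.0], [1.0, 0.001, -0.0], [-0.0, 0.0, -1.0]]
force: [-0.4, -0.2, 1.1]
opening: 0.901
grasp_force: 0.0
```

Run:
```python
from h import *
s=read_state(); print(s['time_s'],np.array(s['position']).round(4)); print(move([.6106,-.343,.16]))
```

```text
23.8167 [0.4756 0.0318 0.1596]
[-1.25e+01  4.49e+00 -1.00e-02]
```

>>> send_rows(commands=[[0, 0, 0, -0.4, 0.1, 0, 0.85], [0, 0, 0, -1.2, 0.4, 0, 0.85], [0, 0, 0, -2.2, 0.8, 0, 0.85], [0, 0, 0, -3.3, 1.2, 0, 0.85], [0, 0, 0, -4.4, 1.6, 0, 0.85], [0, 0, 0, -5.5, 2, 0, 0.85], [0, 0, 0, -6.6, 2.4, 0, 0.85], [0, 0, 0, -7.7, 2.8, 0, 0.85], [0, 0, 0, -8.8, 3.2, 0, 0.85], [0, 0, 0, -9.9, 3.6, 0, 0.85], [0, 0, 0, -11, 4, 0, 0.85], [0, 0, 0, -11.8, 4.3, 0, 0.85], [0, 0, 0, -12.3, 4.48, 0, 0.85], [0, 0, 0, -12.5, 4.48, 0, 0.85], [0, 0, 0, -12.5, 4.48, 0, 0.85], [0, 0, 0, -12.5, 4.48, 0, 0.85], [0, 0, 0, -12.5, 4.48, 0, 0.85]])

```text
time_s: 25.23
position: [0.6096, -0.3415, 0.1587]
tcp_rot: [[-0.002, 1.0, -0.002], [1.0, 0.002, 0.002], [0.002, -0.002, -1.0]]
force: [-0.6, -0.1, 0.1]
opening: 0.847
grasp_force: 0.0
```

Run:
```python
from h import *
im=optics.capture('top')['image']; cv2.imwrite('pics/top5.png',im)
s=read_state(); print(s['time_s'],np.array(s['position']).round(4)); print(move([.6106,-.343,.016]))
c,st,_=blob(im,'r',(300,220,360,262)); print('red jar',ray('top',c,.078).round(4))
c,st,_=blob(im,'g',(270,220,315,265)); print('green jar',ray('top',c,.072).round(4),st)
```

```text
25.2833 [ 0.6099 -0.3414  0.1592]
[-0.06  0.03  4.77]
red jar [ 0.4913 -0.0491  0.078 ]
green jar [0.476  0.0327 0.072 ] [15, 23, 13, 13, 136]
```

Run:
```python
from h import *
im=cv2.imread('pics/top5.png'); cv2.imwrite('pics/r5.png',cv2.resize(im[218:300,262:395],None,fx=6,fy=6,interpolation=2))
```

```text
(no output)
```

View pics/r5.png

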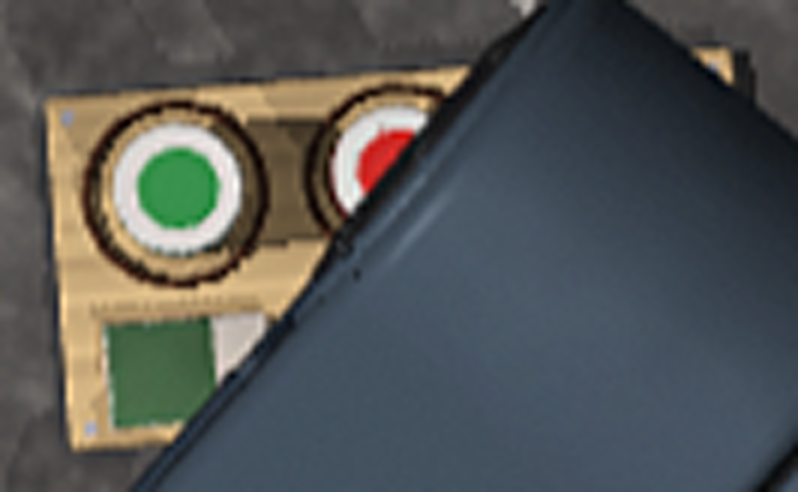

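The arm just covers part of the red jar, so it hasn't moved. Green sits in the middle of its ring at crop (177,187). Next I take the blue jar.

>>> send_rows(commands=[[0, 0, 0, -0.05, 0, 0.5, 0.85], [0, 0, 0, -0.05, 0, 1.3, 0.85], [0, 0, 0, -0.05, 0, 2.2, 0.85], [0, 0, 0, -0.05, 0, 3.1, 0.85], [0, 0, 0, -0.05, 0, 4, 0.85], [0, 0, 0, -0.05, 0, 4.5, 0.85], [0, 0, 0, -0.05, 0, 4.7, 0.85], [0, 0, 0, -0.05, 0, 4.7, 0.85], [0, 0, 0, -0.05, 0, 4.7, 0.3], [0, 0, 0, -0.05, 0, 4.7, 0.3], [0, 0, 0, -0.05, 0, 4.7, 0.3], [0, 0, 0, -0.05, 0, 4.7, 0.3], [0, 0, 0, -0.05, 0, 4.7, 0.3], [0, 0, 0, -0.05, 0, 4.7, 0.3], [0, 0, 0, -0.05, 0, 4.7, 0.3], [0, 0, 0, -0.05, 0, 4.7, 0.3], [0, 0, 0, -0.05, 0, 4.7, 0.3]])

```text
time_s: 26.7
position: [0.6111, -0.345, 0.02]
tcp_rot: [[-0.001, 1.0, 0.001], [1.0, 0.001, -0.001], [-0.001, 0.001, -1.0]]
force: [-0.7, 0.6, 6.3]
opening: 0.542
grasp_force: 30.0
```

Run:
```python
from h import *
s=read_state(); print(s['time_s'],np.array(s['position']).round(4)); print(move([.496,-.1555,.14]))
```

```text
26.7 [ 0.6111 -0.345   0.02  ]
[ 6.32 -3.83 -4.01]
```

>>> send_rows(commands=[[0, 0, 0, 0, 0, -0.3, 0.3], [0, 0, 0, 0, 0, -1, 0.3], [0, 0, 0, 0, 0, -2, 0.3], [0, 0, 0, 0, 0, -3, 0.3], [0, 0, 0, 0, 0, -4, 0.3], [0, 0, 0, 0.4, -0.2, -4, 0.3], [0, 0, 0, 1.1, -0.6, -4, 0.3], [0, 0, 0, 2, -1.2, -4, 0.3], [0, 0, 0, 2.9, -1.8, -4, 0.3], [0, 0, 0, 3.8, -2.3, -4, 0.3], [0, 0, 0, 4.7, -2.9, -4, 0.3], [0, 0, 0, 5.5, -3.4, -4, 0.3], [0, 0, 0, 6, -3.7, -4, 0.3], [0, 0, 0, 6.25, -3.83, -4, 0.3], [0, 0, 0, 6.25, -3.83, -4, 0.3], [0, 0, 0, 6.25, -3.83, -4, 0.3], [0, 0, 0, 6.25, -3.83, -4, 0.3], [0, 0, 0, 6.25, -3.83, -4, 0.3]])

```text
time_s: 28.2
position: [0.4968, -0.1587, 0.1389]
tcp_rot: [[-0.0, 1.0, 0.002], [1.0, 0.0, -0.001], [-0.001, 0.002, -1.0]]
force: [-0.5, -0.5, -1.2]
opening: 0.541
grasp_force: 30.0
```

Run:
```python
from h import *
s=read_state(); print(s['time_s'],np.array(s['position']).round(4),s['grasp_force'],s['opening']); print(move([.496,-.1565,.034]))
```

```text
28.2 [ 0.4968 -0.1587  0.1389] 29.998271972872317 0.5407654771639075
[ 0.08 -0.03  3.5 ]
```

>>> send_rows(commands=[[0, 0, 0, 0.05, -0.02, 0.5, 0.3], [0, 0, 0, 0.05, -0.02, 1.3, 0.3], [0, 0, 0, 0.05, -0.02, 2.1, 0.3], [0, 0, 0, 0.05, -0.02, 2.8, 0.3], [0, 0, 0, 0.05, -0.02, 3.3, 0.3], [0, 0, 0, 0.05, -0.02, 3.45, 0.3], [0, 0, 0, 0.05, -0.02, 3.5, 0.3], [0, 0, 0, 0.05, -0.02, 3.55, 0.3], [0, 0, 0, 0.05, -0.02, 3.55, 0.3], [0, 0, 0, 0.05, -0.02, 3.55, 0.3]])

```text
time_s: 29.03
position: [0.4957, -0.1562, 0.0332]
tcp_rot: [[-0.001, 1.0, 0.002], [1.0, 0.001, -0.001], [-0.001, 0.002, -1.0]]
force: [0.2, 0.6, -0.5]
opening: 0.546
grasp_force: 30.0
```

>>> send_rows(commands=[[0, 0, 0, 0, 0, 0.03, 0.3], [0, 0, 0, 0, 0, 0.05, 0.3], [0, 0, 0, 0, 0, 0.05, 0.3]])

```text
time_s: 29.28
position: [0.4956, -0.156, 0.0319]
tcp_rot: [[-0.001, 1.0, 0.002], [1.0, 0.001, -0.001], [-0.001, 0.002, -1.0]]
force: [-1.5, 0.5, 3.9]
opening: 0.541
grasp_force: 30.0
```

Release, rise, then move away towards the left over the vice so that the view is clear.

>>> send_rows(commands=[[0, 0, 0, 0, 0, 0, 0.6], [0, 0, 0, 0, 0, 0, 0.85], [0, 0, 0, 0, 0, 0, 0.85], [0, 0, 0, 0, 0, 0, 0.85], [0, 0, 0, 0, 0, 0, 0.85], [0, 0, 0, 0, 0, 0, 0.85], [0, 0, 0, 0, 0, -0.5, 0.85], [0, 0, 0, 0, 0, -1, 0.85], [0, 0, 0, 0, 0, -2, 0.85], [0, 0, 0, 0, 0, -3, 0.85], [0, 0, 0, 0, 0, -4, 0.85], [0, 0, 0, 0, 0, -5, 0.85], [0, 0, 0, 0, 0, -6, 0.85], [0, 0, 0, 0, 0, -7, 0.85], [0, 0, 0, -1, 0, -7, 0.85], [0, 0, 0, -2, 0, -7, 0.85], [0, 0, 0, -3, 0, -7, 0.85], [0, 0, 0, -4, 0, -7, 0.85], [0, 0, 0, -5, 0, -7, 0.85], [0, 0, 0, -6, 0, -7, 0.85]])

```text
time_s: 30.95
position: [0.4947, -0.3368, 0.2407]
tcp_rot: [[-0.001, 1.0, -0.0], [1.0, 0.001, 0.001], [0.001, -0.0, -1.0]]
force: [0.3, 0.1, -0.2]
opening: 0.851
grasp_force: 0.0
```

>>> send_rows(commands=[[0, 0, 0, -1, 0, 0, 0.85], [0, 0, 0, -2, 0, 0, 0.85], [0, 0, 0, -3, 0, 0, 0.85], [0, 0, 0, -4, 0, 0, 0.85], [0, 0, 0, -4, 0, 0, 0.85], [0, 0, 0, -4, 0, 0, 0.85], [0, 0, 0, -4, 0, 0, 0.85]])

```text
time_s: 31.53
position: [0.4948, -0.4547, 0.2401]
tcp_rot: [[-0.001, 1.0, -0.001], [1.0, 0.001, 0.002], [0.002, -0.001, -1.0]]
force: [-0.2, -0.0, 0.5]
opening: 0.854
grasp_force: 0.0
```

Run:
```python
from h import *
im=optics.capture('top')['image']; sd=optics.capture('side')['image']
for k,roi,z in(('r',(300,220,360,262),.078),('g',(270,220,315,265),.072),('b',(345,220,390,262),.067)):
    c,st,_=blob(im,k,roi); print(k,ray('top',c,z).round(4),st)
cv2.imwrite('pics/f.png',np.hstack([im[170:330,80:500],sd[190:350,140:520]]))
```

```text
r [ 0.4856 -0.0568  0.078 ] [22, 20, 13, 13, 142]
g [0.4759 0.0326 0.072 ] [15, 23, 13, 13, 137]
b [ 0.4953 -0.1542  0.067 ] [16, 17, 14, 13, 138]
```

View pics/f.png

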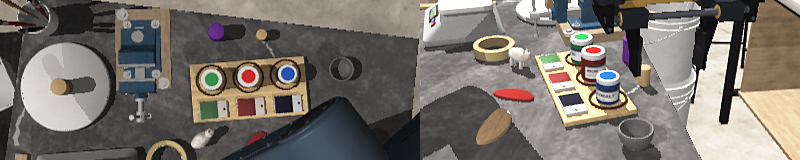

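The final view shows all three jars upright in the rings behind their own tiles. The plug is on the bat at full-image pixel ≈(140,257), the pot is unmoved at (422,238), and the arm is clear.

```bash
python3 -c "
from rig import bot
print(bot.hand_in())"
```

```text
the job is handed in; nothing more can be done
None
```

The job is handed in at about 31.5 s: all three jars are upright in their rings (within about 4 mm of centre), the plug is upright about 3 mm from the middle of the bat, and the pot is where it stood.

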